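Hook the brass key out of the vise gap

ROBOT

A 6-joint arm with a two-finger parallel gripper is mounted at the origin on the work surface. World frame = base frame: x ahead of the robot, y to its left, z up, the work surface at z = 0. Lengths are in m, angles in rad, forces in N, time in s.
With the tool pointing down it reaches from about 0.25 to 0.725 m from the base axis. Payload 4 kg.
Tool frame: the origin (TCP) lies midway between the tips of the shut fingers; the grasp point (between the pads) lies 19 mm behind it; z points along the fingers, x is the direction in which the jaws open and shut, and the axes are right-handed (so a half turn about z gives the same grasp; the last joint's range is limited). The gripper opens to 85 mm and grips with 20 to 120 N. Pads are 22 mm wide; open, the fingers measure 114 mm over their backs; the gripper's body (76 mm by 85 mm) begins 54 mm behind the grasp point. The pads swing forward as they close: fully open they stand 13 mm farther back than shut.
Start: joints at [-1.14, 0.241, 0.005, 1.335, 0, 1.571], TCP at [0.209, -0.454, 0.231] pointing down, gripper open.
Joint ranges: [-2.72, 2.72], [-1.05, 1.87], [-1.09, 1.28], [-1.99, 2.15], [-1.42, 1.44], [-3.14, 3.14]. Speed limits (rad/s): [2.79, 2.79, 3.14, 3.14, 3.14, 3.14].

INTERFACE

Orientations are given as a unit quaternion [x, y, z, w].
In Python, from workcell import bot, vision, ticket gives the robot as it stands.
- The arm moves only by the tool play_rows, never from a script. Its argument "deltas" is one flat list of numbers, 5 for each row, row after row: the opening, from 0 (shut) to 1 (fully open), then the shift along the tool's x, y, z in units of 60 mm (1.0 is 60 mm), then the turn about the tool's z in degrees. A call has 1 to 12 rows; each row shifts and turns the pose as measured when the row begins, along the tool's axes as they then stand; what a row does not reach is not made up. A row lasts 1/8 s, in which the tool goes at most 62.5 mm and 10.7 degrees, less where a joint would pass 70% of its speed; a pose out of reach is approached as far as the arm can. A call is refused whole if a number of a shift passes 1 or a number of a turn 10.7, either way. A call with a gripper value outside its range is refused whole. The fingers move at their own pace and stop on an object; the grip force is fixed at half the most. Time passes only in rows, so rows that do not move let the fingers close. It gives the time, the measured TCP pose, the force and the opening at its end, in the units of the state.
- bot.get_obs(): the state, without advancing time (a new reading comes with each control period).
- vision.camera(name): name is "scene" or "top"; returns a dict with "color" (400x640x3 uint8, blue, green, red), "intrinsics" (3x3 intrinsics, pixels), "rvec" (rotation vector, rad) and "tvec" (3), from world to camera coordinates, as OpenCV has them. Camera axes: x right, y down, z forward; pixel columns grow to the right and rows downward; lengths in m; the calibration is good to about 2 mm. A picture is of the moment at which its call begins. There is no depth.
- ticket.job_done(): hands the job in, once; it reports no verdict.
The state is a dict: "clock": time; "joint_pos": joint angles; "joint_vel": joint speeds; "tau": joint torques, N m; "eef_pos": TCP position; "tool_rot": TCP orientation; "ft_force": force on the tool from outside, world axes, zero at the start; "ft_torque": the same for the moment, N m; "grip_width": finger opening in m.
Only numpy, scipy, OpenCV 4.12 (cv2) and the standard library are available. Lean on these libraries where they do the work, as an engineer would, in place of code of your own. Each camera call takes 0.05 s, during which the arm holds its last target. There are 200 camera calls.

TASK

The brass key has dropped into one of the two narrow gaps of the blue vise. Take the red-handled hooked pick from its green rest, reach the hook in behind the brass key and drag the key wholly out of the gap onto the flat front plate of the vise, never touching it with the gripper. Then put the pick back on its rest, lying as it did before, and leave the steel key where it lies.

Things in the scene. Friction and masses are not known exactly. Their poses are not given: they have to be found in the camera images.
- vise: Blue vise, fixed. Origin on the bench at mid width, in line with the gap mouths; x runs into the gaps, z up. Two gaps, 20 mm wide, centred at y = +28 and -28 mm, from the open mouth x = 0 to a closed end x = 105 mm, open on top. Dark floor z = 16 mm, jaw tops z = 46 mm. The floor goes on level as the front plate to x = -105 mm, 140 mm wide, rim 10 mm high on its outer sides.
- pick_grip (a point): Centre of the pick's red handle bar: 120 long (x), 24 wide, 24 mm high; mass 0.25 kg, balanced here. A 7 mm shank runs on to x = +130 mm, then turns straight down to 75 mm below this point. Lies level on a fixed green rest: two saddles 10 mm thick at x = +40 and -40 mm, 75 mm above the bench, 50 mm wide between 12 mm lips. Between the saddles the handle is free at the sides and 67 mm below.
- brass_key_mid (a point): Centre of the brass (yellow) key, a plain bar 45 mm long (its x), 12 mm wide (y) and 12 mm high (z), 55 g, lying lengthwise on the floor of one of the two gaps, with at least 25 mm free between it and the closed end.
- steel_key_mid (a point): Centre of the steel (silver) key, of the same size, lying in the other gap. It is to be left alone.
Not all that is in view belongs to the job. Leave any purple look-alike of the part that bears pick_grip alone.

How it is judged:
By the outcome, as a careful person would: the job done as asked, in the order asked, and still so for the second after the job is handed in, with the robot touching nothing.
It also fails if it takes over 48 s, if anything falls off the work surface, if the arm or the gripper's body presses on something with over 40 N, if the wrist force passes 120 N, or if a joint passes its speed limit or range.

## Working session

There is one attempt and no reset: what is moved stays moved. The work goes in short steps, Python scripts to look and compute and a tool call to move; the robot and the scene stay as the last step left them, time stands still between calls to the robot, and variables do not carry over. Pictures are saved under pics/ and viewed, about 8 in all and at most 12, crops included, and the job is handed in when it is done.

Besides the shell and the picture viewer there is one more tool, called by a JSON object that holds its "method" and its "body". play_rows: Moves the arm, as the interface text tells. Its arguments: {"type":"object","properties":{"deltas":{"type":"array"}},"required":["deltas"]}

```bash
mkdir -p pics; ls; python3 - <<'E'
from workcell import bot, vision
import cv2,pickle
for n in("scene","top"):
    c=vision.camera(n);pickle.dump(c,open(n+".pkl","wb"));cv2.imwrite(f"pics/{n}0.png",c["color"])
    print(n,c["intrinsics"],c["rvec"],c["tvec"])
print(bot.get_obs())
E
```

```text
pics
scene [[478.92685764   0.         326.52377784]
 [  0.         478.92685764 206.37759025]
 [  0.           0.           1.        ]] [ 1.26814539  2.40448052 -0.81284959] [ 0.4219256  -0.1954604   1.51054151]
top [[496.24718754   0.         321.15449152]
 [  0.         496.24718754 194.4883553 ]
 [  0.           0.           1.        ]] [ 2.20513809 -2.14202989  0.05876863] [-0.16887263  0.4865414   1.1171956 ]
{'clock': 0.1, 'joint_pos': array([-1.14001376e+00,  2.41341951e-01,  3.88063237e-03,  1.33523585e+00,
        1.54922888e-05,  1.57078407e+00]), 'joint_vel': array([-0.00057536, -0.00125598,  0.00303912,  0.00110318, -0.00017563,
       -0.00060197]), 'tau': array([-4.50634552e-04, -3.73137438e+01,  2.53010291e+01,  1.08605743e-02,
       -7.40147442e-06, -4.04835845e-06]), 'eef_pos': array([ 0.20855738, -0.45380001,  0.23050813]), 'tool_rot': array([ 8.41900187e-01, -5.39632441e-01, -7.95973881e-04, -5.19409684e-04]), 'ft_force': array([ 0.50393316, -1.02124898, -0.30238718]), 'ft_torque': array([ 0.04192791, -0.00113727,  0.00636459]), 'grip_width': 0.08515343202556952}
```

View pics/scene0.png

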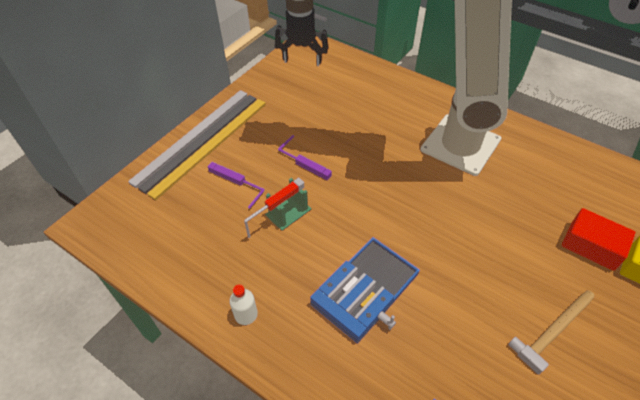

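View pics/top0.png

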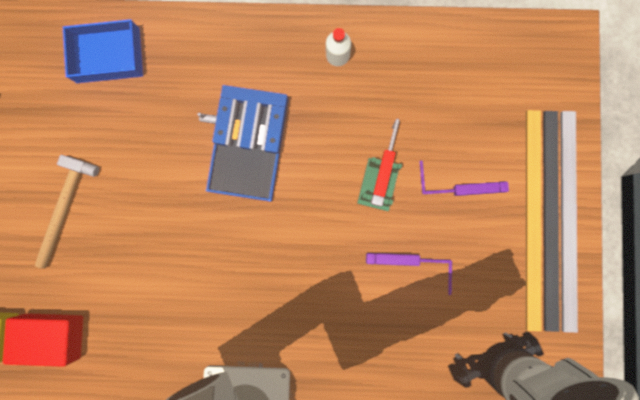

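The scene picture shows the pick on its rest at about (285,200) and the vise at (365,290), with the brass key at (370,298). In the top picture the pick runs from (377,205) to (397,120). The vise is at (247,145), with brass at (236,130) and steel at (262,133). I'll enlarge both.

```bash
python3 - <<'E'
import cv2,pickle,numpy as np
t=pickle.load(open("top.pkl","rb"))["color"];s=pickle.load(open("scene.pkl","rb"))["color"]
def crop(im,x,y,w,h,k,step=10):
    o=cv2.resize(im[y:y+h,x:x+w],None,fx=k,fy=k,interpolation=cv2.INTER_CUBIC)
    for i in range(0,w,step):
        cv2.line(o,(i*k,0),(i*k,6),(255,255,255),1)
        if i%20==0: cv2.putText(o,str(x+i),(i*k,16),0,.35,(255,255,255),1)
    for j in range(0,h,step):
        cv2.line(o,(0,j*k),(6,j*k),(255,255,255),1)
        if j%20==0:cv2.putText(o,str(y+j),(8,j*k+4),0,.35,(255,255,255),1)
    return o
a=crop(t,200,80,95,120,5);b=crop(t,350,110,60,120,5)
cv2.imwrite("pics/c1.png",np.hstack([a,b]))
a=crop(s,300,230,130,115,3);b=crop(s,235,170,80,115,3)
a=crop(s,230,170,195,175,4)
cv2.imwrite("pics/c2.png",cv2.resize(a,(780,700)) if 0 else a[:600])
cv2.imwrite("pics/c2.png",crop(s,230,170,195,150,4))
E
```

```text
(no output)
```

View pics/c1.png

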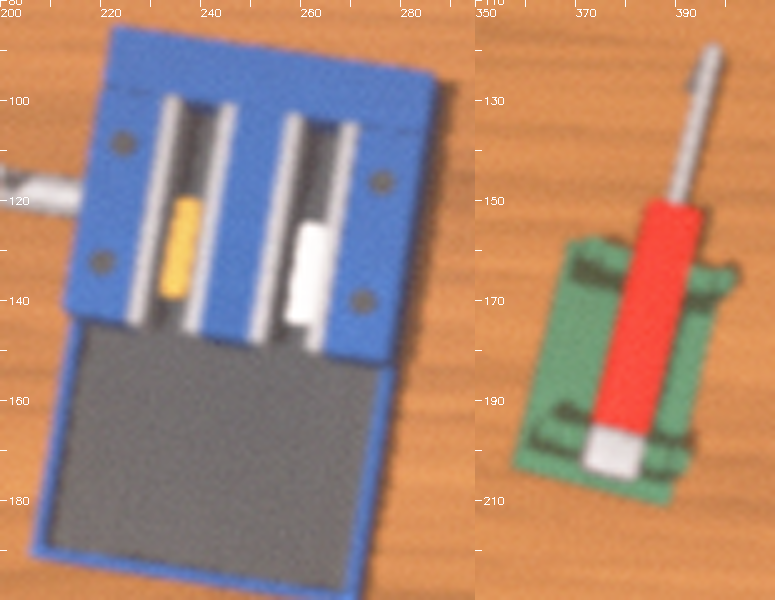

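View pics/c2.png

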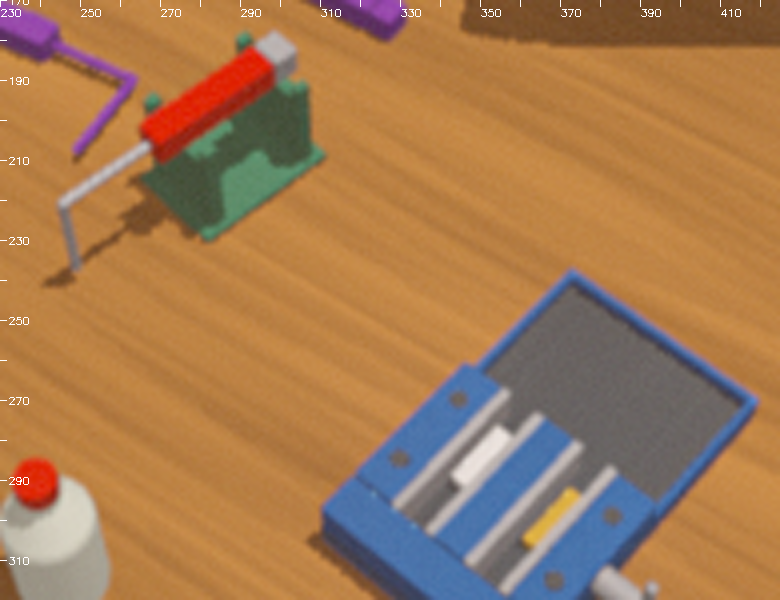

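```bash
cat > h.py <<'E'
import cv2,pickle,numpy as np
from scipy.optimize import least_squares
C={n:pickle.load(open(n+".pkl","rb")) for n in("top","scene")}
def proj(n,P):
    c=C[n];return cv2.projectPoints(np.atleast_2d(np.float64(P)),c["rvec"],c["tvec"],c["intrinsics"],None)[0][:,0]
def ray(n,uv,z):
    c=C[n];R=cv2.Rodrigues(c["rvec"])[0];o=-R.T@c["tvec"];d=R.T@np.linalg.inv(c["intrinsics"])@np.r_[uv,1]
    return o+d*(z-o[2])/d[2]
def T1(X,Y,b=0):
    return (350+(X-475+.5)/5-.5,110+(Y+.5)/5-.5) if b else (200+(X+.5)/5-.5,80+(Y+.5)/5-.5)
def S(X,Y): return (230+(X+.5)/4-.5,170+(Y+.5)/4-.5)
def W(p,L):
    c,s=np.cos(p[2]),np.sin(p[2]);L=np.asarray(L,float)
    return np.c_[p[0]+c*L[:,0]-s*L[:,1],p[1]+s*L[:,0]+c*L[:,1],L[:,2]]
E
python3 - <<'E'
from h import *
np.set_printoptions(precision=4,suppress=True)
# vise
obs=[("top",(-.105,.07,.026),T1(35,555)),("top",(-.105,-.07,.026),T1(355,600)),
("scene",(-.105,-.07,.026),S(572,270)),("scene",(-.105,.07,.026),S(757,402))]
jaw=[("top",1,T1(63,308)),("top",-1,T1(392,362)),("scene",-1,S(466,365)),("scene",1,S(657,510))]
gap=[("top",.028,T1(165,328)),("top",-.028,T1(288,347))]
def f(p):
    r=[]
    for n,L,u in obs: r+=list(proj(n,W(p,[L]))[0]-u)
    for n,s,u in jaw: r+=list(proj(n,W(p,[(0,s*p[3],.046)]))[0]-u)
    for n,y,u in gap: r+=list(proj(n,W(p,[(0,y,.046)]))[0]-u)
    return np.array(r)
q=least_squares(f,[.6,0,0,.07]);print("vise",q.x);print(q.fun.reshape(-1,2)); v=q.x
# keys
def toV(P):
    c,s=np.cos(v[2]),np.sin(v[2]);d=P[:2]-v[:2];return np.array([c*d[0]+s*d[1],-s*d[0]+c*d[1]])
for nm,pts in(("brass",[T1(175,198),T1(201,200),T1(160,297),T1(185,299)]),("steel",[T1(302,222),T1(328,224),T1(286,323),T1(310,326)])):
    for u in pts: print(nm,toV(ray("top",u,.028)),end=' ')
    print()
for u in [S(570,487),S(583,497),S(522,540),S(538,548)]: print("brass sc",toV(ray("scene",u,.028)),end=' ')
print()
h=.087
po=[("top",(.06,.012,.012),T1(650,203,1)),("top",(.06,-.012,.012),T1(705,212,1)),("top",(-.06,.012,.012),T1(582,472,1)),("top",(-.06,-.012,.012),T1(635,482,1)),("top",(.1325,0,.0035),T1(712,45,1)),
("scene",(.13,0,0),S(65,203)),("scene",(.13,0,-.075),S(75,268))]
def g(p):
    return np.concatenate([proj(n,W(p,[np.add(L,(0,0,p[3]))]))[0]-u for n,L,u in po])
q=least_squares(g,[.55,-.25,0,h]);print("pick",q.x);print(q.fun.reshape(-1,2))
E
```

```text
vise [ 0.5909  0.0199 -0.1268  0.0751]
[[ 1.6075 -1.516 ]
 [-1.8751 -1.0278]
 [ 0.4876  1.5736]
 [-1.9712 -0.5194]
 [-0.37    0.8844]
 [-0.5111  0.1834]
 [ 0.0804 -1.6111]
 [ 0.5887 -1.7079]
 [-0.2426  0.0418]
 [-0.3544  0.0083]]
brass [0.0629 0.0372] brass [0.0638 0.0252] brass [0.0165 0.0362] brass [0.0174 0.0247] 
steel [ 0.0607 -0.0224] steel [ 0.0616 -0.0344] steel [ 0.0135 -0.0229] steel [ 0.0138 -0.034 ] 
brass sc [0.0187 0.024 ] brass sc [0.0187 0.0341] brass sc [0.0654 0.0244] brass sc [0.063  0.0348] 
pick [ 0.5244 -0.2869 -0.2232  0.0872]
[[-0.0172 -1.0215]
 [-0.0309 -0.0565]
 [-0.1554 -0.2548]
 [ 0.304   0.5779]
 [ 0.7143  0.277 ]
 [ 0.0124  0.021 ]
 [ 1.1589  0.1881]]
```

{"method": "play_rows", "body": {"deltas": [1,0,0,0,-10,1,0,0,0,-10]}}

```text
clock: 0.35
eef_pos: [0.2082, -0.4531, 0.2294]
tool_rot: [0.925, -0.38, -0.002, -0.002]
ft_force: [-0.0, -1.0, 0.6]
grip_width: 0.0858
```

```bash
cat > go.py <<'E'
# usage: go.py x y z [yaw of tool x, deg]: remaining shift in tool units and turn
import sys,numpy as np
from workcell import bot
from scipy.spatial.transform import Rotation as R
a=[float(v) for v in sys.argv[1:]];o=bot.get_obs();r=R.from_quat(o["tool_rot"]);M=r.as_matrix()
yaw=np.degrees(np.arctan2(M[1,0],M[0,0]))
np.set_printoptions(precision=4,suppress=True)
print("t",o["clock"],"pos",o["eef_pos"],"yaw",round(yaw,2),"tilt",M[:,2],"j",o["joint_pos"],"F",o["ft_force"],"w",o["grip_width"])
if len(a)>=3:
    turn=-((a[3]-yaw+180)%360-180) if len(a)>3 else 0
    print("tool units",M.T@(np.array(a[:3])-o["eef_pos"])/.06,"turn",turn)
E
python3 go.py .5244 -.2869 .16 77.2
python3 - <<'E'
from h import *
np.set_printoptions(precision=4,suppress=True)
obs=[("top",1,T1(35,555)),("top",-1,T1(355,600)),("scene",-1,S(572,270)),("scene",1,S(757,402))]
jaw=[("top",1,T1(63,308)),("top",-1,T1(392,362)),("scene",-1,S(466,365)),("scene",1,S(657,510))]
gap=[("top",.028,T1(165,328)),("top",-.028,T1(288,347)),("top",(.105,.028),T1(205,100)),("top",(.105,-.028),T1(325,118))][:2]
def f(p):
    r=[]
    for n,s,u in obs: r+=list(proj(n,W(p,[(-p[5],s*p[4],.026)]))[0]-u)
    for n,s,u in jaw: r+=list(proj(n,W(p,[(0,s*p[3],.046)]))[0]-u)
    for n,y,u in gap: r+=list(proj(n,W(p,[(0,y,.046)]))[0]-u)
    return np.array(r)
q=least_squares(f,[.6,0,0,.07,.07,.105]);print("vise",q.x);print(q.fun.reshape(-1,2));v=q.x
def toV(P):
    c,s=np.cos(v[2]),np.sin(v[2]);d=P[:2]-v[:2];return np.array([c*d[0]+s*d[1],-s*d[0]+c*d[1]])
for nm,n,pts in(("brass","top",[T1(175,198),T1(201,200),T1(160,297),T1(185,299)]),("brass sc","scene",[S(570,487),S(583,497),S(522,540),S(538,548)]),("steel","top",[T1(302,222),T1(328,224),T1(286,323),T1(310,326)])):
    print(nm,np.mean([toV(ray(n,u,.028)) for u in pts],0))
# gap centreline at top, far and near ends
for u in (T1(200,100),T1(165,328),T1(322,120),T1(288,347)): print(toV(ray("top",u,.046)))
E
```

```text
t 0.35 pos [ 0.2082 -0.4531  0.2294] yaw -44.71 tilt [-0.0019  0.0041 -1.    ] j [-1.14    0.2424  0.0023  1.3352 -0.      1.2111] F [-0.048  -0.9838  0.5841] w 0.08577055929549908
tool units [ 1.8017 -5.6736  1.1574] turn -121.90526657780833
vise [ 0.5924  0.0197 -0.1263  0.0751  0.074   0.1093]
[[-0.2873 -0.5854]
 [-0.2711  0.4197]
 [-0.1179  0.0691]
 [-0.0548 -0.3315]
 [-0.2255  0.2237]
 [-0.3765 -0.5187]
 [-0.3481 -1.2058]
 [ 0.1812 -1.2878]
 [-0.103  -0.6322]
 [-0.2147 -0.6805]]
brass [0.0386 0.0309]
brass sc [0.0399 0.0294]
steel [ 0.0358 -0.0284]
[0.1039 0.0294]
[-0.0014  0.0275]
[ 0.1031 -0.0269]
[-0.0014 -0.0287]
```

{"method": "play_rows", "body": {"deltas": [1,0,0,0,-10.7,1,0,0,0,-10.7,1,0,0,0,-10.7,1,0,0,0,-10.7,1,0,0,0,-10.7,1,0,0,0,-10.7,1,0,0,0,-10.7,1,0,0,0,-10.7,1,0,0,0,-10.7,1,0,0,0,-10.7,1,0,0,0,-10.7,1,0,0,0,-4]}}

```text
clock: 1.85
eef_pos: [0.2062, -0.4487, 0.2226]
tool_rot: [0.779, 0.627, 0.002, -0.01]
ft_force: [0.7, -1.0, 0.4]
grip_width: 0.0851
```

```bash
python3 go.py .5244 -.2869 .18 77.2
```

```text
t 1.85 pos [ 0.2062 -0.4487  0.2226] yaw 77.65 tilt [-0.0083  0.0181 -0.9998] j [-1.14    0.2483 -0.0079  1.3345  0.     -0.9246] F [ 0.7318 -1.0114  0.3818] w 0.08510131074917827
tool units [3.7565 4.6124 0.7154] turn 0.4542265547588613
```

{"method": "play_rows", "body": {"deltas": [1,0.5,0.65,0,0,1,0.6,0.75,0,0,1,0.6,0.75,0,0,1,0.6,0.75,0,0,1,0.6,0.75,0,0,1,0.5,0.6,0,0,1,0.3,0.3,0,0]}}

```text
clock: 2.72
eef_pos: [0.5272, -0.287, 0.2184]
tool_rot: [0.781, 0.624, 0.001, -0.012]
ft_force: [0.3, -0.1, 0.2]
grip_width: 0.0853
```

```bash
python3 go.py .5244 -.2869 .068 77.2
```

```text
t 2.725 pos [ 0.5272 -0.287   0.2184] yaw 77.25 tilt [-0.0134  0.0211 -0.9997] j [-0.5046  0.4668  0.2976  1.4235  0.012  -0.2824] F [ 0.2603 -0.121   0.1644] w 0.08530074532539297
tool units [-0.0527 -0.0019  2.5066] turn 0.05424695415078418
```

{"method": "play_rows", "body": {"deltas": [1,-0.03,0,0.8,0,1,-0.02,0,0.8,0,1,0,0,0.6,0,1,0,0,0.25,0]}}

```text
clock: 3.22
eef_pos: [0.528, -0.2845, 0.0668]
tool_rot: [0.779, 0.627, 0.002, -0.012]
ft_force: [0.0, -0.1, -0.1]
grip_width: 0.0855
```

```bash
python3 go.py .5244 -.2869 .068 77.2;python3 - <<'E'
from workcell import vision
import cv2,numpy as np
a=cv2.resize(vision.camera("top")["color"][90:240,300:450],None,fx=3,fy=3);b=cv2.resize(vision.camera("scene")["color"][120:270,220:340],None,fx=3,fy=3)
cv2.imwrite("pics/d.png",np.hstack([a,b]))
E
```

```text
t 3.225 pos [ 0.528  -0.2845  0.0668] yaw 77.58 tilt [-0.012   0.0205 -0.9997] j [-0.5004  0.5638  0.048   1.0754  0.0122 -0.284 ] F [ 0.0143 -0.0904 -0.0717] w 0.08546549684940771
tool units [-0.0511 -0.0507 -0.0203] turn 0.38357271783081615
```

View pics/d.png

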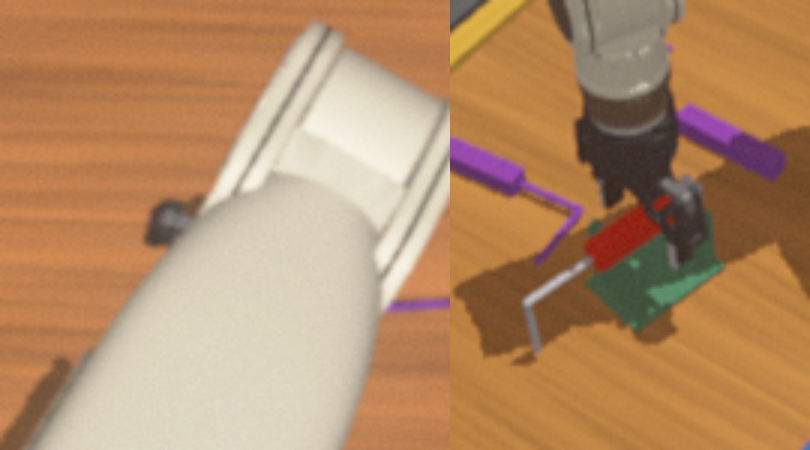

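The scene crop shows the open fingers straddling the red handle at about (660,215), near mid length and between the saddles. I'll close now.

{"method": "play_rows", "body": {"deltas": [1,-0.05,-0.05,-0.03,0.4,0.2,0,0,-0.01,0,0.2,0,0,-0.01,0,0.1,0,0,-0.01,0,0,0,0,-0.01,0,0,0,0,-0.01,0]}}

```text
clock: 4.08
eef_pos: [0.5276, -0.2897, 0.0785]
tool_rot: [0.782, 0.623, 0.004, -0.007]
ft_force: [1.1, -0.6, -2.7]
grip_width: 0.0229
```

```bash
python3 go.py .5244 -.2869 .068 77.2
```

```text
t 4.075 pos [ 0.5276 -0.2897  0.0785] yaw 77.11 tilt [-0.003   0.0152 -0.9999] j [-0.508   0.5488  0.0559  1.0879  0.0118 -0.2832] F [ 1.1179 -0.6082 -2.7006] w 0.0228905283739522
tool units [ 0.0304 -0.0617  0.1765] turn -0.085693995546535
```

{"method": "play_rows", "body": {"deltas": [0,0,0,-0.2,0,0,0,0,-0.4,0,0,0,0,-0.5,0,0,0,0,-0.3,0]}}

```text
clock: 4.58
eef_pos: [0.5258, -0.2896, 0.163]
tool_rot: [0.782, 0.623, 0.002, -0.011]
ft_force: [-0.2, 0.1, -2.9]
grip_width: 0.0228
```

```bash
python3 go.py .5244 -.2869 .068 77.2;python3 - <<'E'
from workcell import vision
import cv2,pickle
c=vision.camera("scene")["color"];t=vision.camera("top")["color"]
pickle.dump((c,t),open("lift.pkl","wb"))
import numpy as np
cv2.imwrite("pics/e.png",np.hstack([cv2.resize(c[120:260,220:340],None,fx=4,fy=4,interpolation=2),cv2.resize(t[90:230,360:430],None,fx=4,fy=4,interpolation=2)]))
E
```

```text
t 4.575 pos [ 0.5258 -0.2896  0.163 ] yaw 77.12 tilt [-0.01    0.0192 -0.9998] j [-0.5095  0.4884  0.187   1.2875  0.0119 -0.285 ] F [-0.1596  0.1025 -2.8576] w 0.022762566339056402
tool units [ 0.0132 -0.0107  1.5837] turn -0.0771689343401647
```

View pics/e.png

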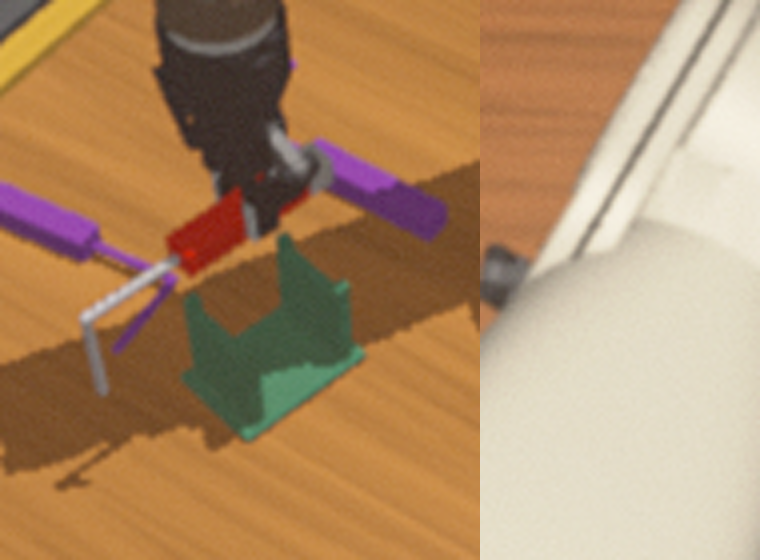

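The scene crop shows the pick held clear of the rest. The hook bend is at crop (86,320), the tip at (102,390) and the shank root at (178,259). I'll solve for the pose in hand.

```bash
python3 - <<'E'
from h import *
np.set_printoptions(precision=4,suppress=True)
e=np.array([.5258,-.2896,.163]);tz=np.array([-.01,.0192,-.9998]);G=e-.019*tz
yaw=np.radians(77.12-90);f=np.array([np.cos(yaw),np.sin(yaw),0]);l=np.array([-f[1],f[0],0]);k=np.array([0,0,1.])
def pt(p,L):
    c,s=np.cos(p[2]),np.sin(p[2]);fx=c*f+s*k;fz=-s*f+c*k
    return G+p[0]*f+p[1]*k+L[0]*fx+L[2]*fz
ob=[((.13,0,0),(86,320)),((.13,0,-.075),(102,390)),((.06,0,0),(178,259))]
u=lambda a:np.array([220+(a[0]+.5)/4-.5,120+(a[1]+.5)/4-.5])
q=least_squares(lambda p:np.concatenate([proj("scene",pt(p,L))[0]-u(a) for L,a in ob]),[0,0,0])
print("offset of handle centre from grasp pt along f, up, pitch",q.x,q.fun)
print("hook tip world",pt(q.x,(.13,0,-.075)),"bend",pt(q.x,(.13,0,0)),"tip-tcp",pt(q.x,(.13,0,-.075))-e)
print("G",G,"lat",(G-[.5244,-.2869,0])@l)
E
```

```text
offset of handle centre from grasp pt along f, up, pitch [-0.0035 -0.0114 -0.0044] [ 0.0072 -0.2813  0.1834  0.4571 -0.1685 -0.1419]
hook tip world [ 0.6489 -0.3181  0.095 ] bend [ 0.6493 -0.3182  0.17  ] tip-tcp [ 0.1231 -0.0285 -0.068 ]
G [ 0.526 -0.29   0.182] lat -0.0026332601066714357
```

```bash
python3 go.py .5528 .0529 .165 83.2
```

```text
t 4.675 pos [ 0.5268 -0.2902  0.164 ] yaw 77.13 tilt [-0.0069  0.0174 -0.9998] j [-0.5095  0.4873  0.1879  1.2859  0.0118 -0.285 ] F [ 0.0023 -0.538  -2.5735] w 0.022664258186742656
tool units [ 5.6711 -0.8513  0.0795] turn -6.074396414112499
```

{"method": "play_rows", "body": {"deltas": [0,0.4,-0.06,0,-1,0,0.7,-0.1,0,-1,0,0.8,-0.1,0,-1,0,0.8,-0.1,0,-1,0,0.8,-0.1,0,-1,0,0.8,-0.1,0,-1,0,0.7,-0.1,0,0,0,0.4,-0.06,0,0]}}

```text
clock: 5.68
eef_pos: [0.5299, 0.0525, 0.1626]
tool_rot: [0.746, 0.666, 0.0, -0.015]
ft_force: [0.3, -0.9, -2.6]
grip_width: 0.0226
```

```bash
python3 go.py .5528 .0529 .13 83.2
```

```text
t 5.675 pos [0.5299 0.0525 0.1626] yaw 83.5 tilt [-0.02    0.023  -0.9995] j [ 0.0846  0.3571 -0.0168  1.2149  0.0246  0.1975] F [ 0.3468 -0.895  -2.5604] w 0.022567001464527617
tool units [0.0393 0.3906 0.5362] turn 0.3048180605770199
```

{"method": "play_rows", "body": {"deltas": [0,0.02,0.2,0.2,0.3,0,0.02,0.19,0.3,0]}}

```text
clock: 5.92
eef_pos: [0.5524, 0.0563, 0.131]
tool_rot: [0.746, 0.666, 0.0, -0.015]
ft_force: [0.0, -0.4, -2.7]
grip_width: 0.0231
```

```bash
python3 go.py .5528 .0529 .13 83.2;python3 - <<'E'
from workcell import vision
import cv2,numpy as np
c=vision.camera("scene")["color"];t=vision.camera("top")["color"]
cv2.imwrite("pics/f.png",np.hstack([cv2.resize(c[210:350,300:430],None,fx=4,fy=4,interpolation=2),cv2.resize(t[80:220,205:265],None,fx=4,fy=4,interpolation=2)]))
E
```

```text
t 5.925 pos [0.5524 0.0563 0.131 ] yaw 83.54 tilt [-0.0199  0.0233 -0.9995] j [ 0.0879  0.4236 -0.0031  1.1619  0.0249  0.2002] F [ 0.0346 -0.3806 -2.7111] w 0.023103919318397056
tool units [-0.0553  0.0139  0.0145] turn 0.33938725547525905
```

View pics/f.png

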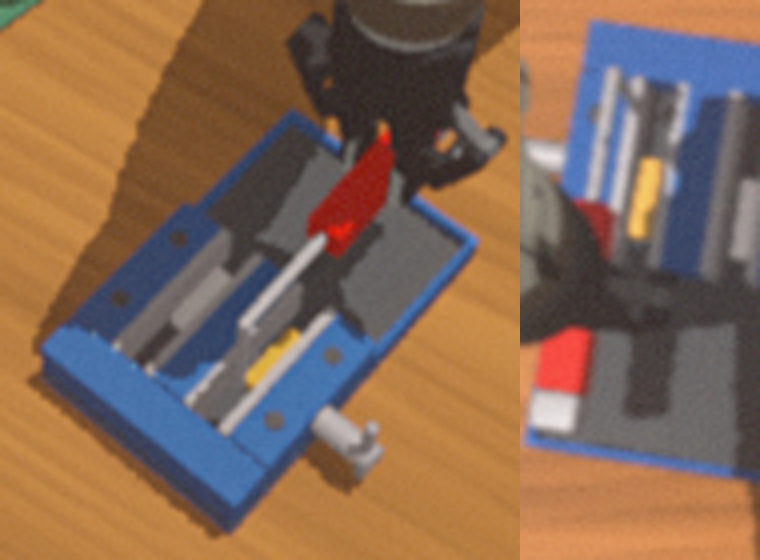

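Scene crop: the shank ends at a bend near (243,327), over the brass key's gap; in the top crop the shank tip is at about (610,72). I'll check both against the predicted hook.

```bash
python3 - <<'E'
from h import *
np.set_printoptions(precision=4,suppress=True)
y=np.radians(83.54-90);tip=np.array([.5524,.0563,.131])+np.r_[.1265*np.cos(y),.1265*np.sin(y),-.068]
print(tip)
for n in("top","scene"):
    P=proj(n,[tip+[0,0,.0785],tip+[0,0,.075],tip,tip*[1,1,0]+[0,0,.018]])
    print(n,((P-[205,80])*4+[520,0]) if n=="top" else (P-[300,210])*4)
u=np.array([205+(610-520)/4,80+72/4]);print(ray("top",u,.1415))
u=np.array([300+243/4,210+325/4]);print(ray("scene",u,.138))
E
```

```text
[0.6781 0.0421 0.063 ]
top [[610.7465  69.2564]
 [612.1413  71.0745]
 [639.9134 107.2761]
 [654.8434 126.7377]]
scene [[243.8585 318.3351]
 [243.4686 321.3538]
 [235.5856 382.391 ]
 [231.2509 415.9539]]
[0.6766 0.0424 0.1415]
[0.6801 0.043  0.138 ]
```

{"method": "play_rows", "body": {"deltas": [0,-0.055,0,0,0.3,0,0,0.01,0.25,0,0,0,0.01,0.25,0]}}

```text
clock: 6.4
eef_pos: [0.5515, 0.0502, 0.097]
tool_rot: [0.749, 0.662, -0.002, -0.017]
ft_force: [0.1, -0.7, -1.9]
grip_width: 0.0225
```

```bash
python3 go.py .5528 .0529 .088 83.2
```

```text
t 6.4 pos [0.5515 0.0502 0.097 ] yaw 82.91 tilt [-0.0247  0.0229 -0.9994] j [ 0.0772  0.4545 -0.0502  1.089   0.0247  0.2004] F [ 0.1333 -0.7171 -1.8765] w 0.022541145019133044
tool units [0.0447 0.0197 0.1497] turn -0.29277283608621474
```

{"method": "play_rows", "body": {"deltas": [0,0.03,0.01,0.1,0,0,0,0,0.05,0]}}

```text
clock: 6.65
eef_pos: [0.5509, 0.0518, 0.0858]
tool_rot: [0.75, 0.662, -0.003, -0.018]
ft_force: [1.1, -0.2, -2.4]
grip_width: 0.0229
```

```bash
python3 go.py .5528 .0529 .087 83.2;python3 - <<'E'
from workcell import vision
import cv2,numpy as np
c=vision.camera("scene")["color"];t=vision.camera("top")["color"]
cv2.imwrite("pics/g.png",np.hstack([cv2.resize(c[260:330,325:400],None,fx=7,fy=7,interpolation=2),cv2.resize(t[85:155,215:255],None,fx=7,fy=7,interpolation=2)]))
E
```

```text
t 6.65 pos [0.5509 0.0518 0.0858] yaw 82.86 tilt [-0.0277  0.0226 -0.9994] j [ 0.0801  0.4665 -0.0631  1.067   0.0248  0.204 ] F [ 1.0521 -0.2083 -2.4451] w 0.022900217277884626
tool units [ 0.0234  0.0291 -0.0205] turn -0.3358153629117169
```

View pics/g.png

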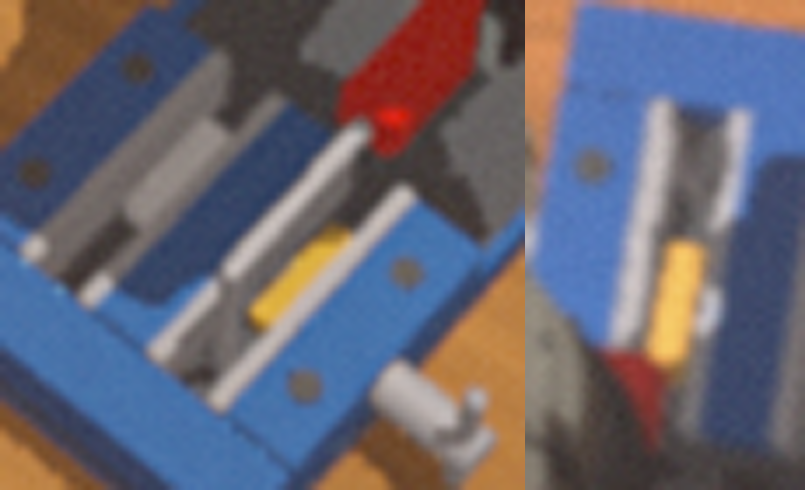

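{"method": "play_rows", "body": {"deltas": [0,0.01,0,-0.06,0,0,0.01,-0.15,-0.01,0,0,0,-0.2,-0.01,0,0,0,-0.2,-0.01,0,0,0,-0.2,-0.01,0]}}

```text
clock: 7.38
eef_pos: [0.5049, 0.059, 0.0954]
tool_rot: [0.749, 0.662, -0.002, -0.017]
ft_force: [0.2, -0.3, -1.9]
grip_width: 0.0228
```

```bash
python3 go.py .4490 .0645 .089 83.2
```

```text
t 7.375 pos [0.5049 0.059  0.0954] yaw 82.89 tilt [-0.0244  0.0229 -0.9994] j [ 0.1013  0.3745 -0.1813  1.0369  0.0252  0.2249] F [ 0.2105 -0.2723 -1.8795] w 0.022845359529326995
tool units [-0.0271 -0.9324  0.1313] turn -0.3140764922809751
```

```bash
cat > brass.py <<'E'
from h import *
from workcell import vision
import sys
np.set_printoptions(precision=4,suppress=True)
def toV(P):
    v=(.5924,.0197,-.1263);c,s=np.cos(v[2]),np.sin(v[2]);d=P[:2]-v[:2];return np.array([c*d[0]+s*d[1],-s*d[0]+c*d[1]])
def ends(n,im):
    h=cv2.cvtColor(im,cv2.COLOR_BGR2HSV);m=cv2.inRange(h,(20,110,100),(32,255,255))
    b=np.zeros_like(m);(b.__setitem__((slice(85,215),slice(200,290)),255) if n=="top" else b.__setitem__((slice(230,340),slice(310,425)),255))
    ys,xs=np.nonzero(m&b)
    if len(xs)<5: return print(n,"none",len(xs))
    V=np.array([toV(ray(n,(x,y),.026)) for x,y in zip(xs,ys)]);print(n,len(xs),"mean",V.mean(0),"x",V[:,0].min(),V[:,0].max(),"y",V[:,1].min(),V[:,1].max())
if __name__=="__main__":
    for n in C: ends(n,C[n]["color"])
    for n in C: ends(n,vision.camera(n)["color"])
E
python3 brass.py
```

```text
top 55 mean [0.0386 0.031 ] x 0.01845215408386191 0.05880895504165243 y 0.02721132181071302 0.03507750792872914
scene 53 mean [0.0386 0.0273] x 0.017776552123853644 0.06079341851924576 y 0.023621592401783683 0.03116426098048408
top 55 mean [0.0098 0.0309] x -0.009628880418080646 0.028299873769630817 y 0.027342436369180677 0.03507750792872914
scene 37 mean [0.0028 0.0275] x -0.013600447674287103 0.02201223521679374 y 0.023550060879429405 0.03090600249282357
```

{"method": "play_rows", "body": {"deltas": [0,0,-0.01,0.08,0,0,0,-0.15,0.01,0,0,0,-0.2,0,0,0,0,-0.2,0,0]}}

```text
clock: 7.98
eef_pos: [0.4699, 0.0635, 0.0905]
tool_rot: [0.749, 0.662, -0.001, -0.017]
ft_force: [0.7, -1.1, -3.5]
grip_width: 0.023
```

```bash
python3 go.py .4490 .0645 .089 83.2; python3 brass.py|tail -2
```

```text
t 7.975 pos [0.4699 0.0635 0.0905] yaw 82.88 tilt [-0.0242  0.023  -0.9994] j [ 0.1179  0.3193 -0.279   0.9939  0.0256  0.2416] F [ 0.6715 -1.0704 -3.5104] w 0.02303123450888754
tool units [-0.027  -0.3473  0.0346] turn -0.3177563207028413
top 61 mean [-0.0268  0.0306] x -0.047034850126585044 -0.007001074234616491 y 0.026825037976785104 0.034473432699210306
scene 63 mean [-0.0331  0.0289] x -0.05137223828443808 -0.011964083214069308 y 0.022733227172539776 0.03491104852035225
```

{"method": "play_rows", "body": {"deltas": [0,0,-0.15,0.01,0,0,0,-0.15,0,0,0,0,-0.07,0,0,0,0,0,0,0]}}

```text
clock: 8.57
eef_pos: [0.4453, 0.0665, 0.0908]
tool_rot: [0.749, 0.662, -0.002, -0.017]
ft_force: [0.7, -0.6, -2.2]
grip_width: 0.023
```

```bash
python3 go.py .4490 .0645 .089 83.2; python3 brass.py|tail -2
```

```text
t 8.575 pos [0.4453 0.0665 0.0908] yaw 82.92 tilt [-0.025   0.0229 -0.9994] j [ 0.1308  0.2772 -0.339   0.9765  0.026   0.2538] F [ 0.676  -0.6139 -2.2017] w 0.022959493834032507
tool units [-0.0264  0.0655  0.028 ] turn -0.27957637695851645
top 63 mean [-0.0521  0.0301] x -0.07227853530756674 -0.03237127256880154 y 0.02592213825054198 0.03440269211367289
scene 66 mean [-0.0551  0.0285] x -0.07523301357396003 -0.030639008773449224 y 0.02204770537835431 0.03404265786885679
```

{"method": "play_rows", "body": {"deltas": [0,0,0.04,-0.05,0,0,0,0,-0.4,0,0,0,0,-0.6,0,0,0,0,-0.3,0]}}

```text
clock: 9.18
eef_pos: [0.4502, 0.064, 0.1726]
tool_rot: [0.749, 0.662, -0.003, -0.018]
ft_force: [0.3, -0.0, -3.6]
grip_width: 0.0229
```

```bash
python3 go.py .5276 -.288 .17 77.2; python3 brass.py|tail -2
```

```text
t 9.175 pos [0.4502 0.064  0.1726] yaw 82.88 tilt [-0.0287  0.0224 -0.9993] j [ 0.1239  0.2081 -0.1949  1.1936  0.0257  0.2475] F [ 0.2736 -0.0293 -3.6168] w 0.0229424453078041
tool units [-5.6609  2.0033 -0.1254] turn 5.684947834538974
top 60 mean [-0.0524  0.0297] x -0.07227853530756674 -0.03237127256880154 y 0.02592213825054198 0.034013107371757015
scene 75 mean [-0.052   0.0284] x -0.07457751967132295 -0.028993064055548873 y 0.02219613130567634 0.03437176427815299
```

{"method": "play_rows", "body": {"deltas": [0,-0.4,0.13,0,1,0,-0.7,0.24,0,1,0,-0.8,0.27,0,1,0,-0.8,0.27,0,1,0,-0.8,0.27,0,1,0,-0.8,0.27,0,0.7,0,-0.7,0.24,0,0,0,-0.35,0.12,0,0,0,0,0,0,0]}}

```text
clock: 10.4
eef_pos: [0.4991, -0.2807, 0.1521]
tool_rot: [0.782, 0.623, -0.005, -0.022]
ft_force: [0.1, 1.1, -2.0]
grip_width: 0.0229
```

```bash
python3 go.py .5276 -.288 .11 77.2
```

```text
t 10.4 pos [ 0.4991 -0.2807  0.1521] yaw 77.13 tilt [-0.0359  0.028  -0.999 ] j [-0.5158  0.4625  0.1155  1.2689  0.0067 -0.2917] F [ 0.1435  1.1365 -2.0324] w 0.022931800595598083
tool units [-0.0268  0.518   0.6811] turn -0.07272332563283612
```

{"method": "play_rows", "body": {"deltas": [0,-0.01,0.25,0,0,0,-0.01,0.25,0.2,0,0,0,0.03,0.35,0]}}

```text
clock: 10.78
eef_pos: [0.5298, -0.2864, 0.1153]
tool_rot: [0.781, 0.624, -0.005, -0.023]
ft_force: [-0.3, -1.0, -3.7]
grip_width: 0.0228
```

```bash
python3 go.py .5276 -.288 .082 77.2
```

```text
t 10.775 pos [ 0.5298 -0.2864  0.1153] yaw 77.18 tilt [-0.0363  0.0295 -0.9989] j [-0.4999  0.5463  0.1534  1.224   0.0085 -0.2768] F [-0.2772 -0.9931 -3.6719] w 0.022763627935828156
tool units [-0.0458 -0.0072  0.5551] turn -0.01653852682849788
```

{"method": "play_rows", "body": {"deltas": [0,-0.02,0,0.22,0,0,-0.02,0,0.18,0,0,0,0,0.08,0]}}

```text
clock: 11.15
eef_pos: [0.5269, -0.2851, 0.0815]
tool_rot: [0.78, 0.625, -0.006, -0.026]
ft_force: [0.9, 0.7, -2.4]
grip_width: 0.0229
```

```bash
python3 go.py .5276 -.288 .08 77.2;python3 - <<'E'
from workcell import vision
import cv2,numpy as np
c=vision.camera("scene")["color"]
cv2.imwrite("pics/i.png",cv2.resize(c[140:260,230:330],None,fx=6,fy=5,interpolation=2)[:600])
E
```

```text
t 11.15 pos [ 0.5269 -0.2851  0.0815] yaw 77.33 tilt [-0.042   0.0329 -0.9986] j [-0.5004  0.5731  0.1051  1.1555  0.0087 -0.28  ] F [ 0.9195  0.7239 -2.4282] w 0.022932566140441247
tool units [-0.0449  0.0231  0.0222] turn 0.1250428496577456
```

View pics/i.png

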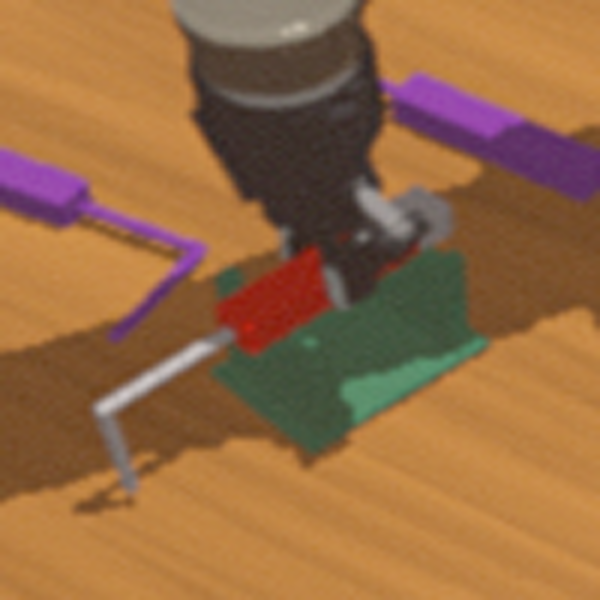

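The scene crop shows the handle between the lips of both saddles, with the front end at about (240,330) and the hook at (100,410) to (132,490). I'll lower it the last few mm.

{"method": "play_rows", "body": {"deltas": [0,-0.03,0.01,0.03,0,0,0,0,0.02,0,0,0,0,0.02,0]}}

```text
clock: 11.58
eef_pos: [0.5278, -0.2875, 0.0792]
tool_rot: [0.78, 0.625, -0.005, -0.025]
ft_force: [-0.8, 1.7, 2.6]
grip_width: 0.0227
```

```bash
python3 go.py .5276 -.288 .078 77.2
```

```text
t 11.575 pos [ 0.5278 -0.2875  0.0792] yaw 77.32 tilt [-0.039   0.0316 -0.9987] j [-0.5032  0.5761  0.1042  1.1483  0.0088 -0.2826] F [-0.8341  1.7247  2.6185] w 0.02270860563683456
tool units [-0.0095  0.0003  0.0195] turn 0.1198035600524463
```

{"method": "play_rows", "body": {"deltas": [0.15,0,0,0.01,0,0.5,0,0,0,0,1,0,0,0,0,1,0,0,0,0,1,0,0,0,0,1,0,0,0,0]}}

```text
clock: 12.32
eef_pos: [0.5292, -0.2885, 0.0801]
tool_rot: [0.781, 0.625, -0.005, -0.022]
ft_force: [-0.1, 0.1, -0.8]
grip_width: 0.0856
```

```bash
python3 go.py .5276 -.288 .078 77.2
```

```text
t 12.325 pos [ 0.5292 -0.2885  0.0801] yaw 77.31 tilt [-0.0352  0.0292 -0.999 ] j [-0.5034  0.5751  0.1052  1.1459  0.0086 -0.2826] F [-0.0688  0.0594 -0.815 ] w 0.08559543873270155
tool units [ 0.0013 -0.0262  0.0363] turn 0.10867163249747591
```

{"method": "play_rows", "body": {"deltas": [1,0,0,-0.3,0,1,0,0,-0.6,0,1,0,0,-0.8,0,1,0,0,-0.8,0,1,0,-0.5,-0.2,0,1,0,-0.8,0,0,1,0,-0.8,0,0,1,0,-0.8,0,0,1,0,-0.5,0,0,1,0,0,0,0,1,0,0,0,0]}}

```text
clock: 13.7
eef_pos: [0.3317, -0.2478, 0.2553]
tool_rot: [0.78, 0.625, -0.005, -0.021]
ft_force: [-0.4, 0.7, 0.5]
grip_width: 0.0852
```

```bash
python3 go.py;python3 brass.py|tail -2; python3 - <<'E'
from workcell import vision
import cv2,numpy as np
c=vision.camera("scene")["color"];t=vision.camera("top")["color"]
cv2.imwrite("pics/j.png",cv2.resize(c[170:345,230:425],None,fx=4,fy=4,interpolation=2)[:600])
cv2.imwrite("pics/k.png",cv2.resize(t[80:230,200:410],None,fx=3.8,fy=3.8,interpolation=2))
E
```

```text
t 13.7 pos [ 0.3317 -0.2478  0.2553] yaw 77.35 tilt [-0.0331  0.0267 -0.9991] j [-0.6428  0.0943 -0.1111  1.4079  0.0015 -0.4223] F [-0.3869  0.6517  0.5498] w 0.08522278677888274
top 54 mean [-0.0526  0.0297] x -0.07036979428325232 -0.03272145336606843 y 0.02592213825054198 0.03348392793576543
scene 71 mean [-0.0506  0.0284] x -0.07355535789710234 -0.028993064055548873 y 0.022880928042573998 0.03404265786885679
```

View pics/j.png

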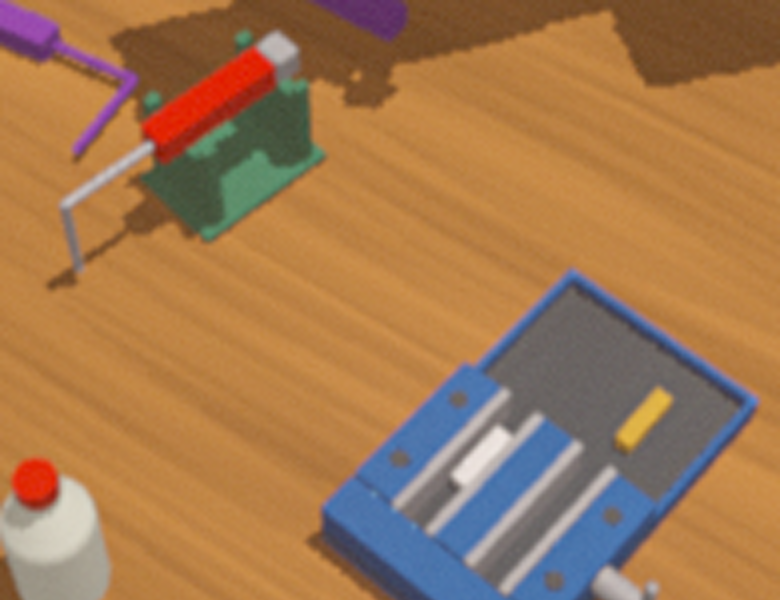

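View pics/k.png

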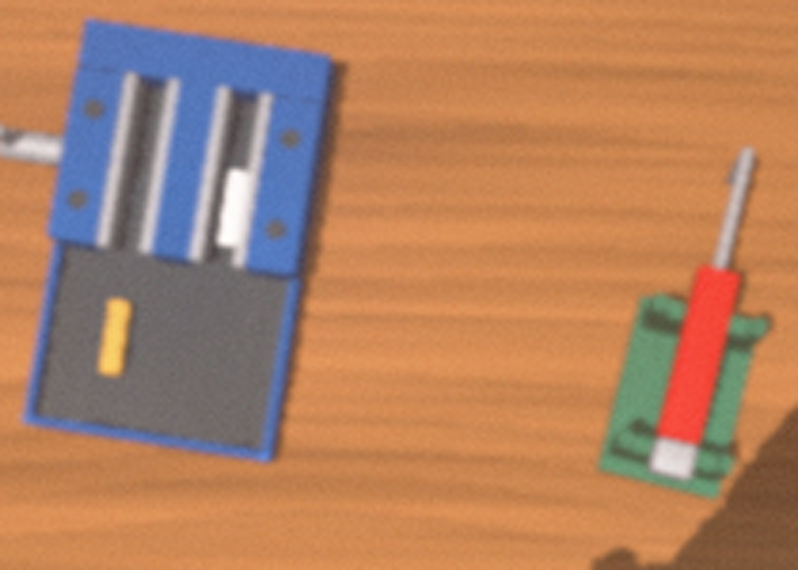

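Both pictures agree. The brass key lies on the plate, (645,420) in the scene crop and (115,337) in the top crop. The steel key is unmoved, and the pick lies level on the rest, its hook at (65,205) to (78,270) as at the start.

```bash
python3 -c "
from workcell import ticket;print(ticket.job_done())"
```

```text
the job is handed in; nothing more can be done
None
```

The brass key is out of its gap and lying on the front plate, and the pick is back on its green rest. I handed the job in at about 13.7 s of the 48 s allowed.

- **Brass key:** it was dragged out with the hook only. It now spans about x = -75 to -29 mm in the vise frame, so its near end is roughly 29 mm clear of the gap mouth.
- **Pick:** it lies level between the lips of both saddles. In the pictures its hook is within about a pixel of where it started.
- **Steel key:** it looks unmoved in the last pictures from both cameras. The gripper ended open and well clear of everything.

**Measurements that were off:**
- **Camera agreement:** the two cameras differed by 1–2 mm on the key's final position.
- **Tool tilt:** the tool tilt drifted to about 2.5 degrees.
- **Drag height:** partway through the drag the hook rode about 6 mm too high. I lowered it behind the key before going on.

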